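Slide the sprayed valve through the marker posts to the scanning stop

TASK

The valve has just been sprayed matt white for scanning, so slide it by pushing on the edges of its blue base plate, never touching the valve itself and never lifting or tilting it. Push it straight through the narrow gap between the two marker posts, without ramming them, until the front edge of the plate lies square against the stop bar inside the yellow outline. Leave the spray can, model car, gauge and tape roll where they are, and finish clear of everything.

Things in the scene. Friction and masses are not known exactly. Their poses are not given: they have to be found in the camera images.
- base: the valve's blue base plate, a loose flat slab 96 mm wide (own x) by 110 mm long (own y) by 18 mm thick, lying flat on the desk; it carries the valve; together 0.5 to 0.9 kg, centre of mass within 5 mm of the plate's centre in plan. Origin: centre of its underside. Its front edge is the +y end (55 mm from the origin), its rear edge the -y end; it slides freely on desk and sheet with friction coefficient about 0.45 to 0.75, so pushing it takes some 2.5 to 6.5 N
- valve: the matt white valve with four brass port nipples, bolted on top of the base plate and moving with it; must not be touched. Within 46 mm either side of the plate's centre in x, from 35 mm behind to 52 mm ahead of it in y; its top is 75 mm above the desk. Origin: centre of its underside, i.e. on the base plate's top face at the plate's centre (18 mm above the desk)
- fixture: the scanning fixture, fixed to the desk: a thin grey sheet, level with the desk to slide on (no step), with the two posts and the stop bar standing on it. Origin: on the desk midway between the two posts. Its y axis is the way through the gap: the base plate starts on the -y side and ends on the +y side; its x axis runs from post to post. A yellow outline, 116 mm wide inside, on the +y side marks the plate's final place up to the stop bar
- post_a: marker post on the fixture's -x side, fixed: upright cylinder 38 mm in diameter, 58 mm high, black and aluminium with white dots. Origin: centre of its underside, 71 mm from the fixture's origin. The clear gap between the posts is 104 mm
- post_b: marker post on the fixture's +x side, fixed, the same as post_a. Origin: centre of its underside
- stop: the stop bar, fixed: aluminium bar 120 mm long (fixture x), 14 mm deep (y), 18 mm high. Origin: at the foot of the middle of its face that looks towards the gap, 155 mm beyond the line of the posts; the plate's front edge comes against this face, its centre then 100 mm past the line of the posts
- spray: spray can standing upright, 52 mm in diameter, 150 mm high, red and white; leave alone. Origin: centre of its underside
- car: white model car, 120 by 52 by 39 mm, on its wheels; leave alone. Origin: centre of its underside
- gauge: pressure gauge lying on its back, steel case 56 mm in diameter, 23 mm high, with a brass stem 26 mm long; leave alone. Origin: centre of the case's underside
- roll: paper tape roll lying flat, 68 mm in diameter, 25 mm high; leave alone. Origin: centre of its underside
Mind the look-alikes: they are no part of the job. Of the things like the base, leave any that is red; of the rest the larger one is meant.

How it is judged:
By the outcome, as a careful person would: the job done as asked, in the order asked, and still so for the second after the job is handed in, with the robot touching nothing.
It also fails if it takes over 64 s, if anything falls off the work surface, if the arm or the gripper's body presses on something with over 40 N, if the wrist force passes 120 N, or if a joint passes its speed limit or range.

ROBOT

A 6-joint arm with a two-finger parallel gripper is mounted at the origin on the work surface. World frame = base frame: x ahead of the robot, y to its left, z up, the work surface at z = 0. Lengths are in mm, angles in rad, forces in N, time in s.
With the tool pointing down it reaches from about 300 to 775 mm from the base axis. Payload 14.6 kg.
Tool frame: the origin (TCP) lies midway between the tips of the shut fingers; the grasp point (between the pads) lies 19 mm behind it; z points along the fingers, y is the line along which they close (so a half turn about z gives the same grasp; the last joint's range is limited). The gripper opens to 94 mm and grips with 3 to 60 N. Pads are 16 mm wide; open, the fingers measure 119 mm over their backs; the gripper's body (75 mm by 177 mm) begins 78 mm behind the grasp point.
Start: joints at [1.174, 0.3, 1.521, -0, 1.321, -0.067], TCP at [178.117, 520.349, 169.246] pointing down, gripper open.
Joint ranges: [-3.03, 3.03], [-0.79, 2.21], [0.23, 2.52], [-1.04, 4.18], [0, 3.07], [-2.55, 2.55]. Speed limits (rad/s): [2.22, 2.22, 2.57, 3.14, 3.14, 3.14].

INTERFACE

Orientations are given as a 3x3 rotation matrix whose columns are the frame's x, y, z axes.
In Python, from rig import robot, imaging, spotter gives the robot as it stands.
- The arm moves only by the tool move_arm, never from a script. Its argument "rows" is a list that holds one entry, the list of rows, each a list of 7 numbers: the shift along the tool's x, y, z as a fraction of full scale, then the turn, a rotation vector about the tool's x, y, z as a fraction of full scale, then the opening, from 0 (shut) to 1 (fully open). A call has 1 to 8 rows; each row shifts and turns the commanded pose from where the row before left it, along the tool's axes as they then stand; what a row does not reach is not made up. Full scale, the value 1, is 1 m for a shift and 180 degrees for a turn. A row lasts 1/10 s, in which the tool goes at most 50 mm and 8.59 degrees, less where a joint would pass 70% of its speed; a pose out of reach is approached as far as the arm can. A call with a number of a shift or a turn outside -1 to 1 is refused whole. A call with a gripper value outside its range is refused whole. The fingers move at their own pace and stop on an object; the grip force is fixed at half the most. Time passes only in rows, so rows that do not move let the fingers close. It gives the time, the measured TCP pose, the force, the opening and the grip force at its end, in the units of the state.
- robot.get_obs(): the state, without advancing time (a new reading comes with each control period).
- imaging.grab_frame(name): name is "scene" or "top"; returns the picture (480x640x3 uint8, red, green, blue); there is no depth.
- imaging.calibration(name): a dict with "mtx" (3x3 intrinsics, pixels), "R" (3x3) and "t" (3): a world point X has camera coordinates R X + t. Camera axes: x right, y down, z forward; pixel columns grow to the right and rows downward; lengths in mm; the calibration is good to about 2 mm. A picture is of the moment at which its call begins. calibration takes no time and is no camera call.
- robot.finish_job(): hands the job in; it is judged then, once.
Trained networks look in the newest picture that a camera, given by its name, has taken for a name from the list of things; names that differ only in an ending like _2 or _b are one class to them, and where a whole thing is asked for, a point or a joint stands for the part that bears it (a point fixed in the world has none). Each returns a list of dicts, best first, with "p" (0 to 1); they miss things now and then, are a little off and sometimes report something else, mostly with a low value. They report only what shows in the picture. A call takes as long as a camera call. They do not tell look-alikes from the thing itself.
- spotter.look_for(camera, name): "box" ([left, top, right, bottom] in pixels, round what is visible of it).
The state is a dict: "time_s": time; "joints": joint angles; "qvel": joint speeds; "joint_torque": joint torques, N m; "tool_pos": TCP position; "orientation": TCP orientation; "contact_force": force on the tool from outside, world axes, zero at the start; "wrist_torque": the same for the moment, N m; "gripper_width": finger opening in mm; "grasp_force": force on a finger pad.
Only numpy, scipy, OpenCV 4.12 (cv2) and the standard library are available. Lean on these libraries where they do the work, as an engineer would, in place of code of your own. Each camera call takes 0.05 s, during which the arm holds its last target. There are 200 camera calls.

## Working session

There is one attempt and no reset: what is moved stays moved. The work goes in short steps, Python scripts to look and compute and a tool call to move; the robot and the scene stay as the last step left them, time stands still between calls to the robot, and variables do not carry over. Pictures are saved under pics/ and viewed, at most 10 in all, crops included, and the job is handed in when it is done.

Besides the shell and the picture viewer there is one more tool, called after "Request:" as a command line: name --argument value ..., lists and objects as JSON in quotes. move_arm: Moves the arm, as the interface text tells. Shift numbers are shares of 1 m and turn numbers shares of 180 degrees, none past 1 either way. Its arguments: {"type":"object","properties":{"rows":{"type":"array","items":{"type":"array","items":{"type":"array","items":{"type":"number","minimum":-1,"maximum":1}}}}},"required":["rows"]}

```bash
mkdir -p pics
python3 - <<'E'
from rig import robot, imaging, spotter
import cv2, numpy as np
for c in ("scene","top"):
    im=imaging.grab_frame(c); cv2.imwrite(f"pics/{c}0.png",im[:,:,::-1])
    k=imaging.calibration(c); print(c,k["mtx"].round(1).tolist(),(-k["R"].T@k["t"]).round(0),k["R"].round(3).tolist())
    for n in ("base","valve","post_a","stop","spray","car","gauge","roll"):
        print(n,[(np.round(d["box"]).tolist(),round(d["p"],2)) for d in spotter.look_for(c,n)][:4])
o=robot.get_obs(); print(o)
E
```

```text
scene [[448.2, 0.0, 326.6], [0.0, 448.2, 233.1], [0.0, 0.0, 1.0]] [1124.  349.  744.] [[-0.423, 0.906, -0.005], [0.68, 0.314, -0.663], [-0.599, -0.284, -0.749]]
base [([219.0, 209.0, 281.0, 258.0], 0.8), ([250.0, 172.0, 290.0, 197.0], 0.73), ([166.0, 166.0, 224.0, 208.0], 0.62)]
valve [([230.0, 208.0, 270.0, 251.0], 0.76), ([178.0, 164.0, 219.0, 202.0], 0.68), ([254.0, 170.0, 280.0, 190.0], 0.66)]
post_a [([297.0, 243.0, 313.0, 277.0], 0.73), ([309.0, 192.0, 327.0, 227.0], 0.6)]
stop [([380.0, 228.0, 395.0, 277.0], 0.66)]
spray [([455.0, 297.0, 504.0, 374.0], 0.9)]
car [([202.0, 268.0, 255.0, 326.0], 0.91)]
gauge [([483.0, 232.0, 514.0, 257.0], 0.82)]
roll [([350.0, 315.0, 390.0, 358.0], 0.72)]
top [[457.0, 0.0, 317.4], [0.0, 457.0, 240.9], [0.0, 0.0, 1.0]] [ 480.  103. 1059.] [[0.026, -1.0, 0.003], [-0.996, -0.027, -0.086], [0.086, -0.001, -0.996]]
base [([395.0, 276.0, 432.0, 314.0], 0.95), ([450.0, 234.0, 507.0, 280.0], 0.92), ([368.0, 200.0, 422.0, 247.0], 0.59)]
valve [([458.0, 232.0, 502.0, 274.0], 0.8), ([404.0, 279.0, 428.0, 308.0], 0.62), ([376.0, 202.0, 417.0, 247.0], 0.55)
[... 469 characters left out ...]
 -6.65761462e-02]), 'qvel': array([-0.00049942, -0.00110762, -0.00133514, -0.00108036,  0.00068141,
        0.00167244]), 'joint_torque': array([-5.04069976e-04, -5.31636965e+01, -3.52915227e+01,  7.09173619e-02,
        2.11927411e-02,  4.06133904e-05]), 'tool_pos': array([178.1257465 , 520.35660027, 169.24598011]), 'orientation': array([[-9.46092070e-01,  3.23897816e-01, -1.62373022e-05],
       [ 3.23897816e-01,  9.46092070e-01,  1.21401840e-05],
       [ 1.92941619e-05,  6.22650514e-06, -1.00000000e+00]]), 'contact_force': array([-0.36911602, -0.08260136, -0.44767702]), 'wrist_torque': array([-0.01182131, -0.03438786,  0.02059436]), 'grasp_force': 0.0, 'gripper_width': 94.12632288827267}
```

View pics/scene0.png

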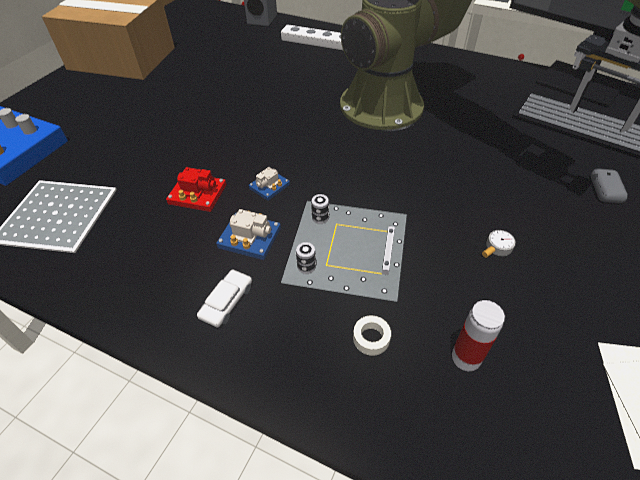

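View pics/top0.png

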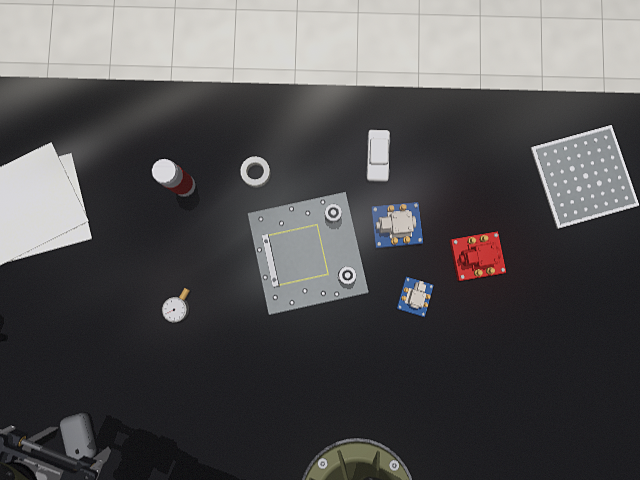

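```bash
cat > h.py <<'E'
from rig import robot, imaging, spotter
import cv2, numpy as np
from scipy.optimize import minimize
def cal(c):
    k=imaging.calibration(c); return k["mtx"],k["R"],k["t"]
def proj(c,X):
    K,R,t=cal(c); p=(np.atleast_2d(X)@R.T+t)@K.T; return p[:,:2]/p[:,2:]
def unproj(c,uv,z):
    K,R,t=cal(c); uv=np.atleast_2d(uv).astype(float)
    d=np.c_[uv,np.ones(len(uv))]@np.linalg.inv(K).T@R; C=-R.T@t
    return C+d*((z-C[2])/d[:,2])[:,None]
def rot(a): return np.array([[np.cos(a),-np.sin(a)],[np.sin(a),np.cos(a)]])
def box(p,w,l,h,oy=0,ox=0):
    q=np.array([[sx*w/2+ox,sy*l/2+oy] for sx,sy in((-1,-1),(1,-1),(1,1),(-1,1))])@rot(p[2]).T+p[:2]
    return np.vstack([np.c_[q,np.full(4,z)] for z in (0,h)])
S=8
def hullmask(pts,shape,off):
    m=np.zeros((shape[0]*S,shape[1]*S),np.uint8)
    hp=cv2.convexHull(((pts-off+0.5)*S).astype(np.float32)); cv2.fillConvexPoly(m,np.round(hp).astype(np.int32),1)
    return cv2.resize(m.astype(np.float32),shape[::-1],interpolation=cv2.INTER_AREA)
def blue(c,im,bx):
    l,t,r,b=[int(v) for v in(bx[0]-6,bx[1]-6,bx[2]+6,bx[3]+6)]
    f=im[t:b,l:r].astype(float); return np.clip((f[...,2]-f[...,0]-8)/40,0,1),np.array([l,t])
def fitbase(c,im,bx,p0):
    m,off=blue(c,im,bx)
    ys,xs=np.nonzero(m>.5); hm=cv2.convexHull(np.c_[xs,ys].astype(np.int32))
    full=np.zeros(m.shape,np.uint8); cv2.fillConvexPoly(full,hm,1)
    tgt=np.maximum(m,cv2.erode(full,np.ones((3,3)))) 
    f=lambda p:np.abs(hullmask(proj(c,box(p,96,110,18)),m.shape,off)-tgt).sum()
    r=minimize(f,p0,method="Nelder-Mead",options=dict(initial_simplex=np.array(p0)+np.array([[0,0,0],[6,0,0],[0,6,0],[0,0,.08]]),maxiter=200))
    return r.x,r.fun
def rel(p,F):
    return np.r_[rot(F[2]).T@(p[:2]-F[:2]),np.degrees(p[2]-F[2])]
E
python3 - <<'E'
from h import *
for c,bb,pb in (("top",[368,200,425,250],[(333.5,214),(348,274.5)]),("scene",[217,207,282,259],None)):
    im=cv2.imread(f"pics/{c}0.png")[:,:,::-1]
    C=unproj(c,[(bb[0]+bb[2])/2,(bb[1]+bb[3])/2],18)[0]
    print(c,"base",*fitbase(c,im,bb,[C[0],C[1],0.05]))
    f=im.astype(int); y=(np.minimum(f[...,0],f[...,1])-f[...,2])>50
    w=(slice(215,295),slice(262,335)) if c=="top" else (slice(215,280),slice(320,392))
    ys,xs=np.nonzero(y[w]); uv=np.c_[xs+w[1].start,ys+w[0].start]
    g=unproj(c,uv,0)[:,:2]; print("yellow",len(uv),cv2.minAreaRect(g.astype(np.float32)))
    D=[d["box"] for d in []]
    for n in ("post_a","stop"):
        imaging.grab_frame(c)
        for d in spotter.look_for(c,n)[:2]:
            b=d["box"]; print(n,np.round(b,1),unproj(c,[(b[0]+b[2])/2,(b[1]+b[3])/2],29 if n!="stop" else 9)[0].round(1))
    for n in ("spray","car","gauge","roll"):
        b=spotter.look_for(c,n)[0]["box"]; print(n,unproj(c,[(b[0]+b[2])/2,(b[1]+b[3])/2],{"spray":75}.get(n,15))[0].round(0))
im=cv2.imread("pics/top0.png")[190:318,243:428]; cv2.imwrite("pics/crop.png",cv2.resize(im,None,fx=4.3,fy=4.3,interpolation=cv2.INTER_CUBIC))
E
```

```text
top base [ 6.12953391e+02 -7.95129014e+01  1.23708250e-01] 75.978125
yellow 181 ((539.5274658203125, 144.84027099609375), (120.809814453125, 114.84632873535156), 14.153958320617676)
post_a [326.  204.9 340.3 223.5] [630.4  67.7  29. ]
post_a [340.3 263.1 356.  282.4] [498.6  30.8  29. ]
stop [262.9 233.3 275.6 286. ] [524.2 211.2   9. ]Traceback (most recent call last):
  File "<stdin>", line 16, in <module>
IndexError: list index out of range
```

Run:
```python
from h import *
im=cv2.imread("pics/top0.png"); c="top"
F=np.array([564,49.5,np.radians(14.15)]); f=4.3
big=cv2.resize(im[190:318,243:428],None,fx=f,fy=f,interpolation=cv2.INTER_CUBIC)
def dr(X,col):
    q=((proj(c,X)-[243,190]+.5)*f); cv2.polylines(big,[np.round(q).astype(np.int32)],True,col,1)
b=box([612.95,-79.5,.1237],96,110,18); dr(b[4:],(0,255,0)); dr(b[:4],(0,120,0))
w=lambda x,y,z:np.r_[rot(F[2])@[x,y]+F[:2],z]
a=np.linspace(0,6.28,40)
for s in(-71,71):
    for z in (0,58): dr(np.array([w(s+19*np.cos(t),19*np.sin(t),z) for t in a]),(255,0,255))
dr(np.array([w(x,y,18) for x,y in((-60,155),(60,155),(60,169),(-60,169))]),(0,0,255))
dr(np.array([w(x,y,0) for x,y in((-58,40),(58,40),(58,155),(-58,155))]),(0,255,0))
cv2.imwrite("pics/crop.png",big)
im2=cv2.imread("pics/scene0.png")[:,:,::-1]
C=unproj("scene",[250,236],18)[0]; print(fitbase("scene",im2,[217,207,282,259],[C[0],C[1],.12]))
for n in ("spray","car","gauge","roll"):
    bx={"spray":[152.0,161,197,196],"car":[369.0,128,390,185],"gauge":[160.0,288,190,322],"roll":[241.0,156,268,186]}[n]
    print(n,unproj(c,[(bx[0]+bx[2])/2,(bx[1]+bx[3])/2],{"spray":75}.get(n,15))[0].round(0))
```

```text
(array([ 6.11731104e+02, -8.19135931e+01,  1.46996721e-01]), np.float64(114.9375))
spray [693. 417.  75.]
car [771. -38.  15.]
gauge [416. 420.  15.]
roll [729. 252.  15.]
```

View pics/crop.png

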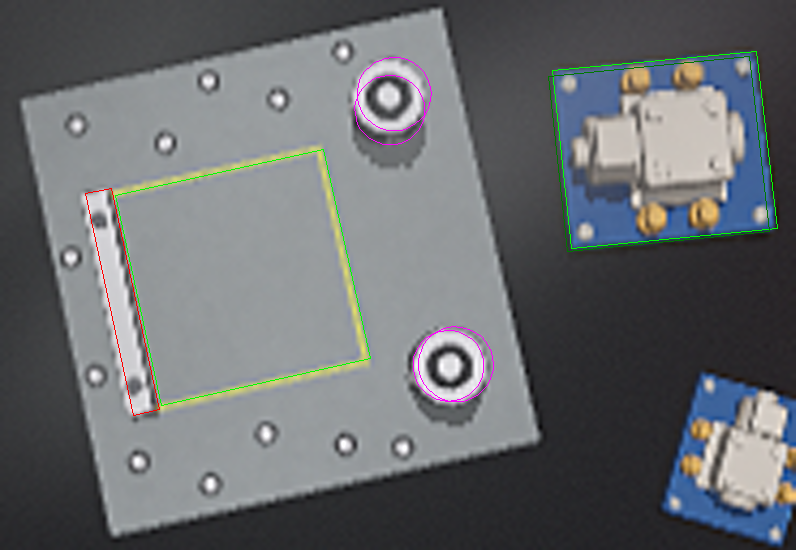

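```bash
python3 - <<'E'
import re
s=open("h.py").read()
s=s.replace("return np.clip((f[...,2]-f[...,0]-8)/40,0,1),np.array([l,t])","d=f[...,2]-f[...,0]; hi=np.percentile(d[d>30],60); return np.clip(d/hi,0,1),np.array([l,t])")
s=s.replace("np.maximum(m,cv2.erode(full,np.ones((3,3))))","np.where(cv2.erode(full,np.ones((5,5)))>0,1,m)")
open("h.py","w").write(s)
E
python3 - <<'E'
from h import *
from scipy.optimize import least_squares
for c,bb,p0 in (("top",[368,200,425,250],[613,-79.5,.11]),("scene",[217,207,282,259],[612,-80,.11])):
    im=cv2.imread(f"pics/{c}0.png")[:,:,::-1]
    print(c,*fitbase(c,im,bb,p0))
    m,_=blue(c,im,bb)
P=(np.array([[388.5,96.5],[450,366.5],[112,190],[158,408],[86,194],[132,413],[318,153],[363,357]])/4.3-.5+.5/4.3+[243,190])
M=np.array([[71,0,58],[-71,0,58],[60,155,18],[-60,155,18],[60,169,18],[-60,169,18]],float)
def w(F,M): return np.c_[M[:,:2]@rot(F[2]).T+F[:2],M[:,2]]
r=least_squares(lambda F:(proj("top",w(F,M))-P[:6]).ravel(),[564,50,.247]); F=r.x
print("F",F,np.degrees(F[2]));print(r.fun.reshape(-1,2).round(2))
y=unproj("top",P[6:],0)[:,:2]; print("yellow in F",[(rot(F[2]).T@(q-F[:2])).round(1) for q in y])
# scene: stop/post check
print(proj("scene",w(F,M)).round(1))
E
```

```text
top [ 6.12912080e+02 -8.00822622e+01  1.27596888e-01] 158.29173259493672
scene [ 6.10550113e+02 -8.15317679e+01  1.34046683e-01] 530.7586984536083
F [5.62738482e+02 5.00823815e+01 2.42488758e-01] 13.893582419770395
[[ 0.93 -0.29]
 [ 0.75 -0.15]
 [-0.54 -0.42]
 [-0.36  0.36]
 [-0.48 -0.04]
 [-0.36  0.52]]
yellow in F [array([56.8, 42.2]), array([-56.2,  42.2])]
[[304.4 249. ]
 [319.  199.8]
 [381.3 268.7]
 [387.5 225.6]
 [388.2 269.7]
 [393.9 226.5]]
```

Request:
move_arm --rows '[[[0,0,0,0,0,-0.0456,0.81],[0,0,0,0,0,-0.0456,0.81],[0,0,0,0,0,-0.0456,0.81],[0,0,0,0,0,-0.0456,0.81],[-0.018,-0.0343,0,0,0,0,0.81],[-0.018,-0.0343,0,0,0,0,0.81],[-0.018,-0.0343,0,0,0,0,0.81],[-0.018,-0.0343,0,0,0,0,0.81]]]'

```text
time_s: 1.95
tool_pos: [281.8, 403.3, 169.3]
orientation: [[-0.97, -0.241, 0.0], [-0.241, 0.97, 0.0], [-0.0, 0.0, -1.0]]
contact_force: [-0.4, -0.6, -0.4]
gripper_width: 75.9
grasp_force: 0.0
```

Request:
move_arm --rows '[[[-0.018,-0.0343,0,0,0,0,0.81],[-0.018,-0.0343,0,0,0,0,0.81],[-0.018,-0.0343,0,0,0,0,0.81],[-0.018,-0.0343,0,0,0,0,0.81],[-0.018,-0.0343,0,0,0,0,0.81],[-0.018,-0.0343,0,0,0,0,0.81],[-0.018,-0.0343,0,0,0,0,0.81],[-0.018,-0.0343,0,0,0,0,0.81]]]'

```text
time_s: 2.75
tool_pos: [487.8, 171.5, 169.4]
orientation: [[-0.971, -0.241, 0.0], [-0.241, 0.971, 0.0], [-0.0, 0.0, -1.0]]
contact_force: [0.5, 0.3, 0.9]
gripper_width: 76.0
grasp_force: 0.0
```

```bash
cat > st.py <<'E'
from h import *
import sys
F=np.array([562.8,50.4,np.radians(13.9)])
def st(tx=None,ty=None,tz=None):
    o=robot.get_obs(); p=o["tool_pos"]; q=rot(F[2]).T@(p[:2]-F[:2]); R=o["orientation"]
    fx=np.r_[rot(F[2])[:,0],0]; fy=np.r_[rot(F[2])[:,1],0]
    print("t",o["time_s"],"F",q.round(1),"z",p[2].round(1),"tooly in F",np.degrees(np.arctan2(R[:2,1]@fy[:2],R[:2,1]@fx[:2])).round(2),"tilt",R[:,2].round(3),"f",o["contact_force"].round(1),"w",round(o["gripper_width"],1))
    if tx is not None:
        d=fx*(tx-q[0])+fy*(ty-q[1]); d[2]=tz-p[2]; print("tool shift",(R.T@d).round(1))
if __name__=="__main__": st(*map(float,sys.argv[1:]))
E
python3 st.py 100 -138 60
```

```text
t 2.75 F [-43.7 135.6] z 169.4 tooly in F 90.03 tilt [ 0.  0. -1.] f [0.5 0.3 0.9] w 76.0
tool shift [-143.5 -273.7  109.4]
```

Request:
move_arm --rows '[[[-0.0172,-0.0342,0,0,0,0,0.81],[-0.0172,-0.0342,0,0,0,0,0.81],[-0.0172,-0.0342,0,0,0,0,0.81],[-0.0172,-0.0342,0,0,0,0,0.81],[-0.0172,-0.0342,0,0,0,0,0.81],[-0.0172,-0.0342,0,0,0,0,0.81],[-0.0172,-0.0342,0,0,0,0,0.81],[-0.0172,-0.0342,0,0,0,0,0.81]]]'

```text
time_s: 3.55
tool_pos: [687.1, -60.9, 169.1]
orientation: [[-0.971, -0.241, -0.0], [-0.241, 0.971, 0.0], [0.0, 0.0, -1.0]]
contact_force: [-0.3, -0.0, -0.2]
gripper_width: 76.2
grasp_force: 0.0
```

Request:
move_arm --rows '[[[0,0,0,0,0,0,0.81],[0,0,0.03,0,0,0,0.81],[0,0,0.03,0,0,0,0.81],[0,0,0.03,0,0,0,0.81],[0,0,0,0,0,0,0.81]]]'

```text
time_s: 4.05
tool_pos: [684.0, -58.7, 74.9]
orientation: [[-0.97, -0.241, -0.007], [-0.241, 0.97, 0.001], [0.007, 0.003, -1.0]]
contact_force: [-0.7, 1.0, -0.4]
gripper_width: 76.0
grasp_force: 0.0
```

```bash
python3 st.py 94 -138 6
python3 - <<'E'
from h import *
im=imaging.grab_frame("scene"); cv2.imwrite("pics/s1.png",cv2.resize(im[140:340,130:400,::-1],None,fx=2.9,fy=2.9,interpolation=cv2.INTER_CUBIC))
E
```

```text
t 4.05 F [  91.4 -135. ] z 74.9 tooly in F 90.06 tilt [-0.007  0.001 -1.   ] f [-0.7  1.  -0.4] w 76.0
tool shift [-3.  -3.2 68.9]
```

View pics/s1.png

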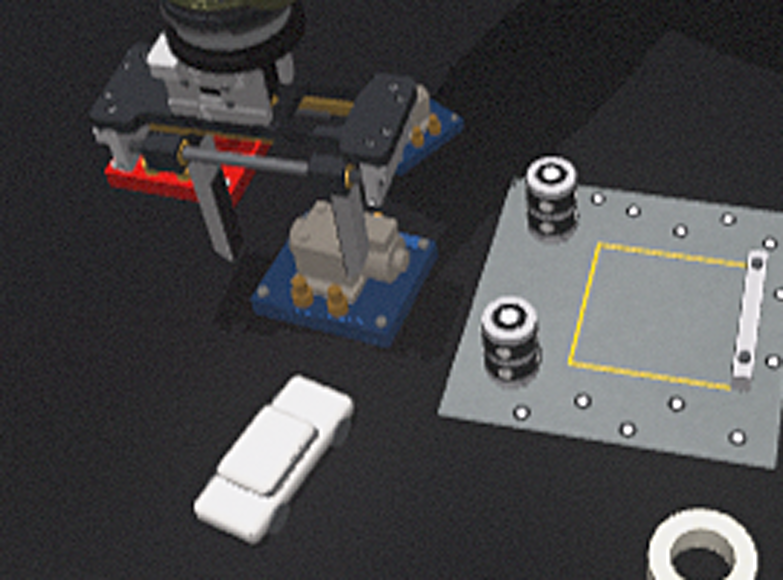

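Request:
move_arm --rows '[[[-0.003,-0.003,0.02,0,0,0,0.81],[0,0,0.02,0,0,0,0.81],[0,0,0.015,0,0,0,0.81],[0,0,0.007,0,0,0,0.81],[0,0,0,0,0,0,0.81],[0,0,0,0,0,0,0.81]]]'

```text
time_s: 4.7
tool_pos: [690.5, -61.7, 18.5]
orientation: [[-0.971, -0.241, 0.001], [-0.241, 0.971, -0.0], [-0.001, -0.001, -1.0]]
contact_force: [0.3, 0.5, -0.2]
gripper_width: 76.3
grasp_force: 0.0
```

```bash
python3 st.py 56 -138 6
```

```text
t 4.7 F [  97.1 -139.5] z 18.5 tooly in F 90.04 tilt [ 0.001 -0.    -1.   ] f [ 0.3  0.5 -0.2] w 76.3
tool shift [41.1  1.6 12.5]
```

Request:
move_arm --rows '[[[0.003,0.001,0.008,0,0,0,0.81],[0,0,0.004,0,0,0,0.81],[0,0,0,0,0,0,0.81],[0.004,0,0,0,0,0,0.81],[0.005,0,0,0,0,0,0.81],[0.005,0,0,0,0,0,0.81],[0.004,0,0,0,0,0,0.81],[0,0,0,0,0,0,0.81]]]'

```text
time_s: 5.5
tool_pos: [669.0, -66.0, 5.5]
orientation: [[-0.971, -0.241, 0.0], [-0.241, 0.971, -0.0], [-0.0, -0.0, -1.0]]
contact_force: [0.3, -1.0, 0.1]
gripper_width: 76.3
grasp_force: 0.0
```

```bash
python3 st.py 56 -138 6
```

```text
t 5.5 F [  75.1 -138.5] z 5.5 tooly in F 90.02 tilt [ 0. -0. -1.] f [ 0.3 -1.   0.1] w 76.3
tool shift [19.1  0.5 -0.5]
```

Now push gently sideways.

Request:
move_arm --rows '[[[0.002,0,0,0,0,0,0.81],[0.002,0,0,0,0,0,0.81],[0.002,0,0,0,0,0,0.81],[0.002,0,0,0,0,0,0.81],[0.002,0,0,0,0,0,0.81],[0.001,0,0,0,0,0,0.81],[0.001,0,0,0,0,0,0.81],[0,0,0,0,0,0,0.81]]]'

```text
time_s: 6.3
tool_pos: [657.6, -68.7, 5.3]
orientation: [[-0.971, -0.241, -0.0], [-0.241, 0.971, -0.0], [0.0, -0.0, -1.0]]
contact_force: [-0.1, 0.3, -0.6]
gripper_width: 76.6
grasp_force: 0.0
```

```bash
python3 st.py 56 -138 6
```

```text
t 6.3 F [  63.4 -138.4] z 5.3 tooly in F 90.03 tilt [-0. -0. -1.] f [-0.1  0.3 -0.6] w 76.6
tool shift [ 7.4  0.4 -0.7]
```

Request:
move_arm --rows '[[[0.002,0,0,0,0,0,0.81],[0.002,0,0,0,0,0,0.81],[0.002,0,0,0,0,0,0.81]]]'

```text
time_s: 6.6
tool_pos: [651.6, -70.2, 5.2]
orientation: [[-0.971, -0.241, -0.0], [-0.241, 0.971, 0.0], [0.0, 0.0, -1.0]]
contact_force: [-0.6, 0.2, 0.7]
gripper_width: 76.2
grasp_force: 0.0
```

Run:
```python
from h import *
from st import st,F
st(56,-138,6)
im=imaging.grab_frame("top"); cv2.imwrite("pics/t2.png",cv2.resize(im[180:320,300:440,::-1],None,fx=4.2,fy=4.2,interpolation=cv2.INTER_CUBIC))
```

```text
t 6.6 F [  57.3 -138.4] z 5.2 tooly in F 90.03 tilt [-0.  0. -1.] f [-0.6  0.2  0.7] w 76.2
tool shift [ 1.3  0.4 -0.8]
```

View pics/t2.png

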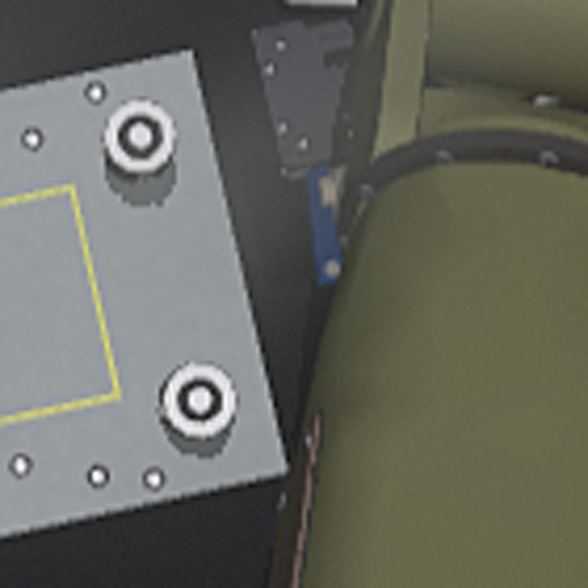

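Run:
```python
from h import *
from st import st,F
P=lambda uv,z:(rot(F[2]).T@(unproj("top",uv,z)[0][:2]-F[:2])).round(1)
print("front -x corner now",P([376.2-.5,247.4-.5],18))
o=robot.get_obs(); R=o["orientation"]
tips=np.array([o["tool_pos"]+R@[sx,sy,0] for sx in(-8,8) for sy in(-50,-38,38,50)])
im=imaging.grab_frame("scene"); f=5
big=cv2.resize(im[180:300,180:340,::-1],None,fx=f,fy=f,interpolation=cv2.INTER_CUBIC)
for q in proj("scene",tips): cv2.circle(big,tuple(int(v) for v in (q-[180,180]+.5)*f),3,(0,255,0),1)
cv2.imwrite("pics/s2.png",big)
```

```text
front -x corner now [-23.1 -78.8]
```

View pics/s2.png

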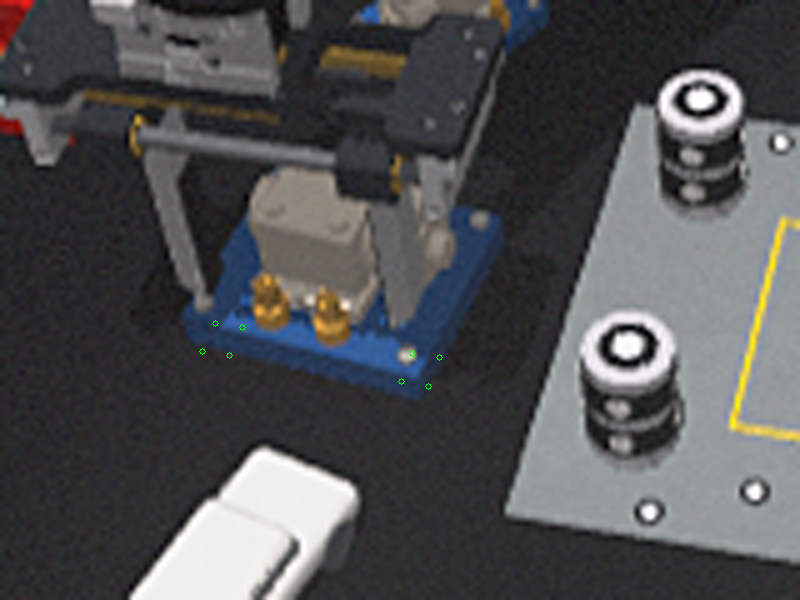

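Request:
move_arm --rows '[[[-0.007,0,0,0,0,0,0.81],[-0.01,0,0,0,0,0,0.81],[-0.01,0,0,0,0,0,0.81],[-0.008,0,0,0,0,0,0.81],[0,0,0,0,0,0,0.81],[0,0,0,0,0,0,0.81]]]'

```text
time_s: 7.3
tool_pos: [685.7, -61.6, 5.0]
orientation: [[-0.971, -0.241, -0.0], [-0.241, 0.971, 0.0], [0.0, 0.0, -1.0]]
contact_force: [0.1, 0.3, 0.1]
gripper_width: 75.7
grasp_force: 0.0
```

Run:
```python
from h import *
from st import st,F
st()
o=robot.get_obs(); R=o["orientation"]
im=imaging.grab_frame("scene"); f=5
big=cv2.resize(im[180:300,180:340,::-1],None,fx=f,fy=f,interpolation=cv2.INTER_CUBIC)
for dz,col in((0,(0,255,0)),(-15,(0,255,255)),(-30,(255,255,0))):
    tips=np.array([o["tool_pos"]+R@[sx,sy,dz] for sx in(-8,8) for sy in(-50,-38,38,50)])
    for q in proj("scene",tips): cv2.circle(big,tuple(int(v) for v in (q-[180,180]+.5)*f),2,col,1)
cv2.imwrite("pics/s3.png",big)
```

```text
t 7.3 F [  92.4 -138.3] z 5.0 tooly in F 90.05 tilt [-0.  0. -1.] f [0.1 0.3 0.1] w 75.7
```

View pics/s3.png

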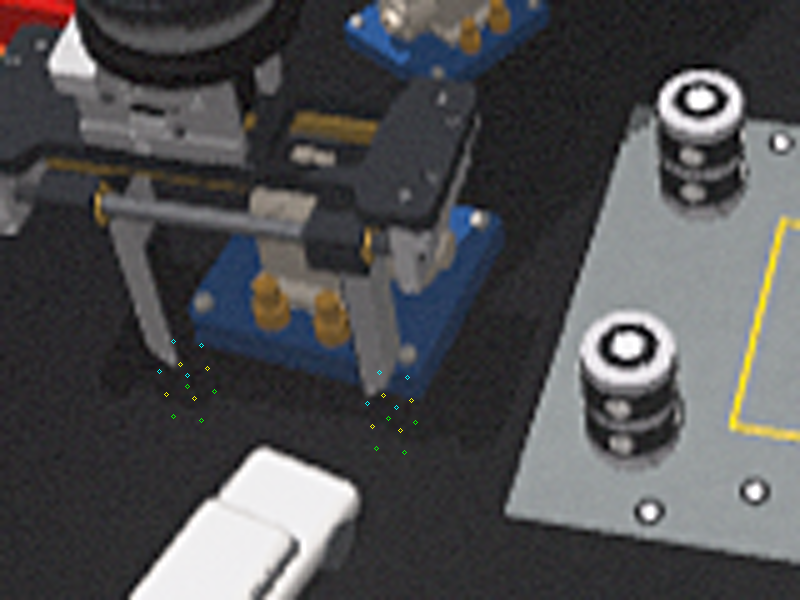

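Request:
move_arm --rows '[[[0,0,0.002,0,0,0,0.81],[0,0,0.002,0,0,0,0.81],[0,0,0.002,0,0,0,0.81],[0,0,0,0,0,0,0.81]]]'

```text
time_s: 7.75
tool_pos: [685.6, -61.7, -1.2]
orientation: [[-0.971, -0.241, -0.001], [-0.241, 0.971, 0.0], [0.001, 0.0, -1.0]]
contact_force: [-0.6, -1.0, 0.3]
gripper_width: 76.1
grasp_force: 0.0
```

```bash
python3 st.py
```

```text
t 7.75 F [  92.2 -138.3] z -1.2 tooly in F 90.03 tilt [-0.001  0.    -1.   ] f [-0.6 -1.   0.3] w 76.1
```

Request:
move_arm --rows '[[[0,0,0.002,0,0,0,0.81],[0,0,0.002,0,0,0,0.81],[0,0,0.002,0,0,0,0.81],[0,0,0,0,0,0,0.81]]]'

```text
time_s: 8.15
tool_pos: [685.6, -61.6, -7.2]
orientation: [[-0.971, -0.241, -0.001], [-0.241, 0.971, 0.0], [0.001, 0.0, -1.0]]
contact_force: [0.5, -0.1, 0.7]
gripper_width: 76.1
grasp_force: 0.0
```

Request:
move_arm --rows '[[[0,0,0.002,0,0,0,0.81],[0,0,0.001,0,0,0,0.81],[0,0,0,0,0,0,0.81]]]'

```text
time_s: 8.45
tool_pos: [685.7, -61.7, -10.0]
orientation: [[-0.971, -0.241, -0.0], [-0.241, 0.971, 0.0], [0.0, 0.0, -1.0]]
contact_force: [0.0, -0.2, -0.1]
gripper_width: 76.4
grasp_force: 0.0
```

Request:
move_arm --rows '[[[0,0,0.002,0,0,0,0.81],[0,0,0.001,0,0,0,0.81],[0,0,0,0,0,0,0.81]]]'

```text
time_s: 8.75
tool_pos: [685.7, -61.7, -13.0]
orientation: [[-0.971, -0.241, -0.0], [-0.241, 0.971, 0.0], [0.0, 0.0, -1.0]]
contact_force: [0.4, 0.8, 0.2]
gripper_width: 76.1
grasp_force: 0.0
```

Request:
move_arm --rows '[[[0,-0.003,-0.016,0,0,0,0.6],[0,-0.003,0,0,0,0,0.6],[0,0,0,0,0,0,0.6],[0,0,0,0,0,0,0.6],[0,0,0.003,0,0,0,0.6],[0,0,0.002,0,0,0,0.6],[0,0,0,0,0,0,0.6]]]'

```text
time_s: 9.45
tool_pos: [686.9, -67.4, -2.5]
orientation: [[-0.971, -0.241, -0.001], [-0.241, 0.971, 0.0], [0.001, 0.0, -1.0]]
contact_force: [0.0, 0.4, 0.3]
gripper_width: 56.0
grasp_force: 0.0
```

Request:
move_arm --rows '[[[0,0,0.002,0,0,0,0.6],[0,0,0.002,0,0,0,0.6],[0,0,0,0,0,0,0.6]]]'

```text
time_s: 9.75
tool_pos: [687.1, -67.5, -6.2]
orientation: [[-0.971, -0.241, -0.001], [-0.241, 0.971, 0.0], [0.0, 0.0, -1.0]]
contact_force: [0.4, 0.0, -0.3]
gripper_width: 56.8
grasp_force: 0.0
```

Request:
move_arm --rows '[[[0,0,0.002,0,0,0,0.6],[0,0,0.002,0,0,0,0.6],[0,0,0,0,0,0,0.6]]]'

```text
time_s: 10.05
tool_pos: [687.1, -67.5, -10.1]
orientation: [[-0.971, -0.241, -0.001], [-0.241, 0.971, 0.0], [0.0, 0.0, -1.0]]
contact_force: [-0.7, -0.1, 0.9]
gripper_width: 56.3
grasp_force: 0.0
```

Run:
```python
from h import *
from st import st,F
st()
o=robot.get_obs(); R=o["orientation"]
im=imaging.grab_frame("scene"); f=5
big=cv2.resize(im[180:300,180:340,::-1],None,fx=f,fy=f,interpolation=cv2.INTER_CUBIC)
for dz,col in((0,(0,255,0)),(-10,(0,255,255)),(-20,(255,255,0))):
    tips=np.array([o["tool_pos"]+R@[sx,sy,dz] for sx in(-8,8) for sy in(-40,-28,28,40)])
    for q in proj("scene",tips): cv2.circle(big,tuple(int(v) for v in (q-[180,180]+.5)*f),2,col,1)
cv2.imwrite("pics/s4.png",big)
```

```text
t 10.05 F [  92.3 -144.3] z -10.1 tooly in F 90.04 tilt [-0.001  0.    -1.   ] f [-0.7 -0.1  0.9] w 56.3
```

View pics/s4.png

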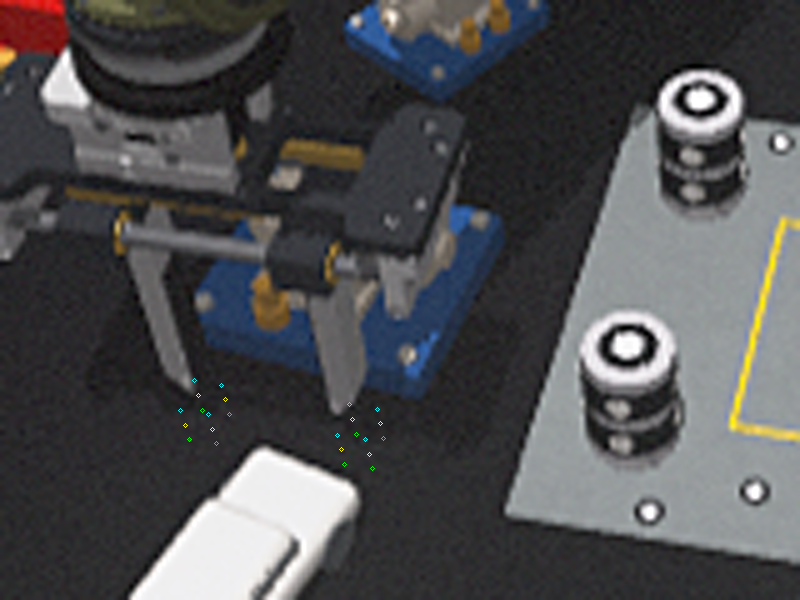

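Request:
move_arm --rows '[[[0,0,0.002,0,0,0,0.6],[0,0,0.002,0,0,0,0.6],[0,0,0,0,0,0,0.6]]]'

```text
time_s: 10.4
tool_pos: [687.1, -67.5, -14.2]
orientation: [[-0.971, -0.241, -0.001], [-0.241, 0.971, 0.0], [0.0, 0.0, -1.0]]
contact_force: [-0.2, 0.4, 0.2]
gripper_width: 56.1
grasp_force: 0.0
```

Request:
move_arm --rows '[[[0,0,0.002,0,0,0,0.6],[0,0,0.001,0,0,0,0.6],[0,0,0,0,0,0,0.6]]]'

```text
time_s: 10.7
tool_pos: [687.2, -67.5, -17.0]
orientation: [[-0.971, -0.241, -0.0], [-0.241, 0.971, 0.0], [0.0, 0.0, -1.0]]
contact_force: [-0.1, -0.3, -0.3]
gripper_width: 56.4
grasp_force: 0.0
```

Request:
move_arm --rows '[[[0,0,0.002,0,0,0,0.6],[0,0,0.001,0,0,0,0.6],[0,0,0,0,0,0,0.6]]]'

```text
time_s: 11.0
tool_pos: [687.2, -67.5, -20.0]
orientation: [[-0.971, -0.241, -0.0], [-0.241, 0.971, 0.0], [0.0, 0.0, -1.0]]
contact_force: [-0.6, 1.1, 0.4]
gripper_width: 56.8
grasp_force: 0.0
```

Request:
move_arm --rows '[[[0,0,0.002,0,0,0,0.6],[0,0,0.001,0,0,0,0.6],[0,0,0,0,0,0,0.6]]]'

```text
time_s: 11.3
tool_pos: [687.2, -67.5, -23.0]
orientation: [[-0.971, -0.241, -0.0], [-0.241, 0.971, 0.0], [0.0, 0.0, -1.0]]
contact_force: [-0.4, -0.4, 0.1]
gripper_width: 56.6
grasp_force: 0.0
```

Request:
move_arm --rows '[[[0,0,0.0015,0,0,0,0.6],[0,0,0,0,0,0,0.6]]]'

```text
time_s: 11.5
tool_pos: [687.2, -67.5, -24.5]
orientation: [[-0.971, -0.241, -0.0], [-0.241, 0.971, 0.0], [0.0, 0.0, -1.0]]
contact_force: [0.2, -0.2, -0.2]
gripper_width: 56.1
grasp_force: 0.0
```

Request:
move_arm --rows '[[[0,0,0.0015,0,0,0,0.6],[0,0,0,0,0,0,0.6]]]'

```text
time_s: 11.7
tool_pos: [687.2, -67.5, -26.0]
orientation: [[-0.971, -0.241, -0.0], [-0.241, 0.971, -0.0], [0.0, 0.0, -1.0]]
contact_force: [-0.5, -0.8, 0.2]
gripper_width: 56.1
grasp_force: 0.0
```

Request:
move_arm --rows '[[[0,0,0.0015,0,0,0,0.6],[0,0,0,0,0,0,0.6]]]'

```text
time_s: 11.9
tool_pos: [687.2, -67.5, -27.5]
orientation: [[-0.971, -0.241, -0.0], [-0.241, 0.971, 0.0], [0.0, 0.0, -1.0]]
contact_force: [0.8, 0.4, -0.5]
gripper_width: 56.7
grasp_force: 0.0
```

Request:
move_arm --rows '[[[0,0,0.0015,0,0,0,0.6],[0,0,0,0,0,0,0.6]]]'

```text
time_s: 12.1
tool_pos: [687.2, -67.5, -29.0]
orientation: [[-0.971, -0.241, -0.0], [-0.241, 0.971, 0.0], [0.0, 0.0, -1.0]]
contact_force: [-0.6, 1.1, 0.2]
gripper_width: 56.5
grasp_force: 0.0
```

Run:
```python
from h import *
from st import st,F
st()
o=robot.get_obs(); R=o["orientation"]
im=imaging.grab_frame("scene"); f=5
big=cv2.resize(im[180:300,180:340,::-1],None,fx=f,fy=f,interpolation=cv2.INTER_CUBIC)
for z,col in((0,(0,255,0)),(10,(0,255,255))):
    tips=np.array([[*(o["tool_pos"]+R@[sx,sy,0])[:2],z] for sx in(-8,8) for sy in(-40,-28,28,40)])
    for q in proj("scene",tips): cv2.circle(big,tuple(int(v) for v in (q-[180,180]+.5)*f),2,col,1)
im=imaging.grab_frame("top"); b2=cv2.resize(im[180:320,330:470,::-1],(600,600),interpolation=cv2.INTER_CUBIC)
b2=cv2.resize(b2[:,:],(350,350))
out=np.zeros((600,800,3),np.uint8); out[:]=big; out[250:,450:]=b2
cv2.imwrite("pics/s5.png",out)
```

```text
t 12.1 F [  92.4 -144.3] z -29.0 tooly in F 90.03 tilt [-0.  0. -1.] f [-0.6  1.1  0.2] w 56.5
```

View pics/s5.png

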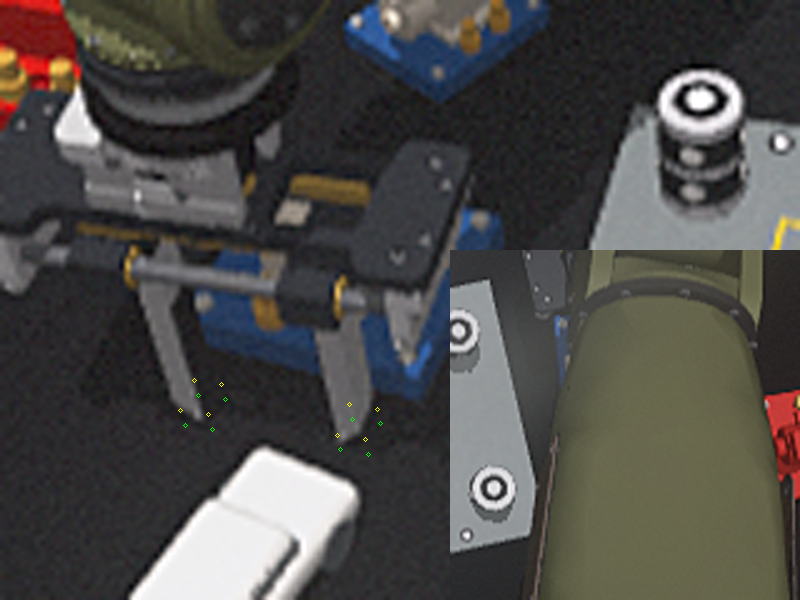

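Request:
move_arm --rows '[[[0.003,0,-0.0015,0,0,0,0.6],[0.004,0,0,0,0,0,0.6],[0.003,0,0,0,0,0,0.6],[0.002,0,0,0,0,0,0.6]]]'

```text
time_s: 12.6
tool_pos: [675.3, -70.5, -27.2]
orientation: [[-0.971, -0.241, -0.0], [-0.241, 0.971, -0.0], [0.0, -0.0, -1.0]]
contact_force: [0.1, 0.1, -0.1]
gripper_width: 56.6
grasp_force: 0.0
```

Request:
move_arm --rows '[[[0.002,0,0,0,0,0,0.6],[0.002,0,0,0,0,0,0.6],[0.002,0,0,0,0,0,0.6]]]'

```text
time_s: 12.9
tool_pos: [670.0, -71.6, -27.1]
orientation: [[-0.971, -0.241, 0.001], [-0.241, 0.971, 0.0], [-0.001, 0.0, -1.0]]
contact_force: [4.1, 2.4, -0.7]
gripper_width: 56.5
grasp_force: 1.8
```

```bash
python3 st.py
```

```text
t 12.9 F [  74.8 -144.2] z -27.1 tooly in F 90.03 tilt [ 0.001  0.    -1.   ] f [ 4.1  2.4 -0.7] w 56.5
```

Request:
move_arm --rows '[[[0.002,0,0,0,0,0,0.6],[0.002,0,0,0,0,0,0.6],[0.002,0,0,0,0,0,0.6],[0.002,0,0,0,0,0,0.6]]]'

```text
time_s: 13.3
tool_pos: [662.0, -73.8, -27.2]
orientation: [[-0.971, -0.241, 0.0], [-0.241, 0.971, 0.0], [-0.0, -0.0, -1.0]]
contact_force: [3.2, 1.5, 0.1]
gripper_width: 56.1
grasp_force: 2.0
```

Request:
move_arm --rows '[[[0.002,0,0,0,0,0,0.6],[0.002,0,0,0,0,0,0.6],[0.002,0,0,0,0,0,0.6],[0.001,0,0,0,0,0,0.6],[0,0,0,0,0,0,0.6]]]'

```text
time_s: 13.8
tool_pos: [655.1, -75.6, -27.2]
orientation: [[-0.971, -0.241, -0.0], [-0.241, 0.971, -0.0], [0.0, 0.0, -1.0]]
contact_force: [2.1, 1.4, 1.6]
gripper_width: 56.5
grasp_force: 1.2
```

```bash
python3 st.py
```

```text
t 13.8 F [  59.3 -144.4] z -27.2 tooly in F 90.04 tilt [-0. -0. -1.] f [2.1 1.4 1.6] w 56.5
```

Request:
move_arm --rows '[[[0.002,0,0,0,0,0,0.6],[0.001,0,0,0,0,0,0.6],[0,0,0,0,0,0,0.6],[-0.01,0,0,0,0,0,0.6],[-0.015,0,0,0,0,0,0.6],[-0.01,0,-0.02,0,0,0,0.6],[0,0,-0.04,0,0,0,0.6],[0,0,-0.04,0,0,0,0.6]]]'

```text
time_s: 14.6
tool_pos: [685.2, -67.9, 72.8]
orientation: [[-0.971, -0.241, -0.004], [-0.241, 0.971, 0.0], [0.004, 0.001, -1.0]]
contact_force: [0.2, 0.1, 1.5]
gripper_width: 56.4
grasp_force: 0.0
```

Request:
move_arm --rows '[[[0,-0.035,-0.04,0,0,0,0.6],[0,-0.04,0,0,0,0,0.6],[0,-0.04,0,0,0,0,0.6],[0,-0.04,0,0,0,0,0.6],[0,-0.04,0,0,0,0,0.6],[0,0,0,0,0,0,0.6]]]'

```text
time_s: 15.2
tool_pos: [731.4, -260.3, 108.4]
orientation: [[-0.972, -0.236, -0.003], [-0.236, 0.972, -0.0], [0.003, 0.001, -1.0]]
contact_force: [-0.4, 0.4, -0.0]
gripper_width: 56.7
grasp_force: 0.0
```

```bash
cat > meas.py <<'E'
from h import *
from st import st,F
def meas(c,name):
    im=imaging.grab_frame(c); cv2.imwrite(f"pics/{name}.png",im[:,:,::-1])
    for d in spotter.look_for(c,"base"):
        b=d["box"]; C=unproj(c,[(b[0]+b[2])/2,(b[1]+b[3])/2],18)[0]; r=rel(np.r_[C[:2],F[2]],F)
        if abs(r[0])<50 and r[1]>-190:
            p,e=fitbase(c,im,b,[C[0],C[1],F[2]]); print(c,np.round(b,1),round(d["p"],2),"rel",rel(p,F).round(2),"res",round(e))
if __name__=="__main__":
    import sys
    st(); meas("top",sys.argv[1]+"t"); meas("scene",sys.argv[1]+"s")
E
python3 meas.py m1
```

```text
t 15.2 F [  89.  -342.1] z 108.4 tooly in F 89.75 tilt [-0.003 -0.    -1.   ] f [-0.4  0.4 -0. ] w 56.7
top [373.2 206.  429.9 255.7] 0.65 rel [  -0.85 -144.57    0.3 ] res 187
top [383.9 207.7 418.6 248.9] 0.15 rel [  -1.02 -145.31    0.89] res 84
scene [217.4 203.9 280.  250.8] 0.94 rel [  -9.32 -147.14    3.05] res 394
```

```bash
cat > edge.py <<'E'
from h import *
from st import F
def edges(im,p):  # p = rel pose guess (x,y) in F; theta~0
    d=cv2.GaussianBlur(im.astype(np.float32),(0,0),.7); d=d[...,2]-d[...,0]
    def prof(X):
        q=proj("top",X).astype(np.float32); return cv2.remap(d,q[:,:1],q[:,1:],cv2.INTER_LINEAR)[:,0]
    W=lambda x,y,z:np.array([np.r_[rot(F[2])@[a,b]+F[:2],z] for a,b in zip(x,y)])
    out={}
    t=np.arange(-14,14.1,.25)
    for nm,n,half,L,z in(("+x",(1,0),48,48,18),("-x",(-1,0),48,48,0),("+y",(0,1),55,42,18),("-y",(0,-1),55,42,0)):
        pts=[]
        for s in np.linspace(-L,L,33):
            x=p[0]+n[0]*(half+t)+abs(n[1])*s; y=p[1]+n[1]*(half+t)+abs(n[0])*s
            v=prof(W(x,y,z)); ins=v[t<-4].max()
            if ins<40: continue
            k=np.nonzero(v>ins/2)[0]
            if len(k) and k[-1]<len(t)-1: pts.append((s,t[k[-1]]))
        pts=np.array(pts)
        if len(pts)>8:
            for _ in range(4):
                c=np.polyfit(*pts.T,1); r=pts[:,1]-np.polyval(c,pts[:,0]); pts=pts[abs(r)<max(1,1.5*np.median(abs(r)))]
            out[nm]=((n[0]+n[1])*c[1],np.degrees(np.arctan(c[0]))*(1 if nm=="+y" else -1 if nm=="+x" else 1 if nm=="-x" else -1),len(pts))
    return out
if __name__=="__main__":
    import sys
    im=cv2.imread(f"pics/{sys.argv[1]}.png")[:,:,::-1]; p=(float(sys.argv[2]),float(sys.argv[3]))
    for k,v in edges(im,p).items(): print(k,"shift %.2f ang %.2f n %d"%v)
E
python3 edge.py m1t -0.85 -144.5
```

```text
+x shift -0.25 ang 0.10 n 23
-x shift 0.29 ang 0.10 n 25
+y shift 0.60 ang -0.29 n 29
-y shift -3.39 ang 0.03 n 33
```

Request:
move_arm --rows '[[[0.0225,0.03,0,0,0,0,0.6],[0.0225,0.03,0,0,0,0,0.6],[0.0225,0.03,0,0,0,0,0.6],[0.0225,0.03,0,0,0,0,0.6],[0,0,0,0,0,0.04545,0.6],[0,0,0,0,0,0.04545,0.6],[0,0,0,0,0,0.04545,0.6],[0,0,0,0,0,0.04545,0.6]]]'

```text
time_s: 16.2
tool_pos: [616.3, -158.8, 111.0]
orientation: [[-0.945, 0.326, 0.0], [0.326, 0.945, -0.0], [-0.0, -0.0, -1.0]]
contact_force: [-0.3, -0.0, 0.2]
gripper_width: 56.5
grasp_force: 0.0
```

Request:
move_arm --rows '[[[0,0,0,0,0,0.04545,0.6],[0,0,0,0,0,0.04545,0.6],[0,0,0,0,0,0.04545,0.6],[0,0,0,0,0,0.04545,0.6],[0,0,0,0,0,0.04545,0.6],[0,0,0,0,0,0.04545,0.6],[0,0,0,0,0,0.04545,0.6],[0,0,0,0,0,0,0.6]]]'

```text
time_s: 17.0
tool_pos: [616.4, -159.0, 110.9]
orientation: [[-0.24, 0.971, 0.0], [0.971, 0.24, -0.0], [-0.0, 0.0, -1.0]]
contact_force: [-0.5, 0.4, 0.4]
gripper_width: 56.3
grasp_force: 0.0
```

Run:
```python
from st import *
st(-0.8,-222,-27)
P=lambda uv,z:(rot(F[2]).T@(unproj("top",uv,z)[0][:2]-F[:2])).round(1)
im=cv2.imread("pics/m1t.png")[:,:,::-1].astype(int)
m=((im[...,0]-im[...,2]>60)&(im[...,0]>90)).astype(np.uint8)[225:290,440:520]
ys,xs=np.nonzero(m); print("red plate corners F",[P(q,18) for q in cv2.boxPoints(cv2.minAreaRect(np.c_[xs+440,ys+225].astype(np.float32)))])
```

```text
t 17.0 F [   1.7 -216.2] z 110.9 tooly in F -0.0 tilt [ 0. -0. -1.] f [-0.5  0.4  0.4] w 56.3
tool shift [ -5.8  -2.5 137.9]
red plate corners F [array([ -90.3, -217.8]), array([ -24.8, -264.9]), array([ -44.9, -293.9]), array([-110.3, -246.7])]
```

Request:
move_arm --rows '[[[-0.002,-0.0025,0.03,0,0,0,0.6],[0,0,0.03,0,0,0,0.6],[0,0,0.03,0,0,0,0.6],[0,0,0.02,0,0,0,0.6],[0,0,0.01,0,0,0,0.6],[0,0,0,0,0,0,0.6],[0,0,0,0,0,0,0.6]]]'

```text
time_s: 17.7
tool_pos: [615.1, -162.7, -8.4]
orientation: [[-0.243, 0.97, 0.001], [0.97, 0.243, -0.0], [-0.001, 0.001, -1.0]]
contact_force: [1.2, 0.6, 1.2]
gripper_width: 56.6
grasp_force: 0.0
```

```bash
python3 st.py -0.8 -218 -27.5
```

```text
t 17.7 F [  -0.4 -219.4] z -8.4 tooly in F 0.15 tilt [ 0.001 -0.    -1.   ] f [1.2 0.6 1.2] w 56.6
tool shift [ 1.4 -0.4 19.1]
```

Request:
move_arm --rows '[[[0.001,0,0.009,0,0,0,0.6],[0,0,0.006,0,0,0,0.6],[0,0,0.0035,0,0,0,0.6],[0,0,0,0,0,0,0.6],[0.002,0,0,0,0,0,0.6],[0.003,0,0,0,0,0,0.6],[0.003,0,0,0,0,0,0.6]]]'

```text
time_s: 18.4
tool_pos: [612.5, -153.8, -27.9]
orientation: [[-0.241, 0.971, 0.0], [0.971, 0.241, -0.0], [-0.0, 0.0, -1.0]]
contact_force: [0.1, -0.3, -0.7]
gripper_width: 56.4
grasp_force: 0.0
```

```bash
python3 st.py -0.8 -208 -27.5
```

```text
t 18.4 F [  -0.9 -210.2] z -27.9 tooly in F 0.05 tilt [ 0. -0. -1.] f [ 0.1 -0.3 -0.7] w 56.4
tool shift [ 2.2  0.1 -0.4]
```

Request:
move_arm --rows '[[[0.003,0,0,0,0,0,0.6],[0.003,0,0,0,0,0,0.6],[0.003,0,0,0,0,0,0.6],[0.003,0,0,0,0,0,0.6],[0.003,0,0,0,0,0,0.6]]]'

```text
time_s: 18.9
tool_pos: [608.9, -139.5, -27.9]
orientation: [[-0.241, 0.971, 0.0], [0.971, 0.241, -0.0], [-0.001, 0.0, -1.0]]
contact_force: [0.8, -5.2, 0.8]
gripper_width: 55.9
grasp_force: 2.5
```

Request:
move_arm --rows '[[[0.004,0,0,0,0,0,0.6],[0.004,0,0,0,0,0,0.6],[0.004,0,0,0,0,0,0.6],[0.004,0,0,0,0,0,0.6],[0.004,0,0,0,0,0,0.6],[0.004,0,0,0,0,0,0.6],[0.004,0,0,0,0,0,0.6],[0.004,0,0,0,0,0,0.6]]]'

```text
time_s: 19.7
tool_pos: [601.2, -108.4, -27.9]
orientation: [[-0.241, 0.971, 0.0], [0.971, 0.241, -0.0], [-0.0, 0.0, -1.0]]
contact_force: [1.6, -3.9, 1.1]
gripper_width: 56.3
grasp_force: 2.6
```

```bash
python3 meas.py m2
```

```text
t 19.7 F [  -0.9 -163.3] z -27.9 tooly in F 0.04 tilt [ 0. -0. -1.] f [ 1.6 -3.9  1.1] w 56.3
top [353.1 209.8 402.  263.4] 0.87 rel [  -0.82 -100.59    0.98] res 414
scene [237.4 208.  300.2 251.8] 0.93 rel [  -2.49 -100.06    0.26] res 325
```

```bash
python3 edge.py m2t -0.8 -100.5
```

```text
+x shift -0.50 ang 0.07 n 17
-x shift 0.63 ang 0.61 n 16
+y shift 1.22 ang -0.14 n 25
```

Request:
move_arm --rows '[[[0.004,0,0,0,0,0,0.6],[0.004,0,0,0,0,0,0.6],[0.004,0,0,0,0,0,0.6],[0.004,0,0,0,0,0,0.6],[0.004,0,0,0,0,0,0.6],[0.004,0,0,0,0,0,0.6],[0.004,0,0,0,0,0,0.6],[0.003,0,0,0,0,0,0.6]]]'

```text
time_s: 20.7
tool_pos: [593.4, -77.9, -28.2]
orientation: [[-0.241, 0.97, -0.0], [0.97, 0.241, 0.0], [0.0, -0.0, -1.0]]
contact_force: [1.1, -3.4, -2.0]
gripper_width: 56.2
grasp_force: 1.7
```

```bash
python3 meas.py m3; python3 edge.py m3t -0.8 -70
```

```text
t 20.7 F [  -1.1 -131.9] z -28.2 tooly in F 0.05 tilt [-0.  0. -1.] f [ 1.1 -3.4 -2. ] w 56.2
top [341.  214.2 385.7 263.4] 0.87 rel [-7.300e-01 -6.952e+01  2.000e-02] res 471
scene [253.6 210.3 311.3 250.8] 0.68 rel [ -1.87 -68.89   0.29] res 375
+x shift -0.62 ang -0.03 n 16
-x shift 0.45 ang 0.12 n 14
+y shift 2.00 ang -0.01 n 24
```

Request:
move_arm --rows '[[[0.004,0,-0.0007,0,0,0,0.6],[0.004,0,0,0,0,0,0.6],[0.004,0,0,0,0,0,0.6],[0.004,0,0,0,0,0,0.6],[0.004,0,0,0,0,0,0.6],[0.004,0,0,0,0,0,0.6],[0.004,0,0,0,0,0,0.6],[0.004,0,0,0,0,0,0.6]]]'

```text
time_s: 21.7
tool_pos: [585.8, -46.9, -27.4]
orientation: [[-0.241, 0.971, 0.0], [0.971, 0.241, -0.0], [-0.0, 0.0, -1.0]]
contact_force: [0.7, -3.2, -0.9]
gripper_width: 56.4
grasp_force: 2.0
```

Request:
move_arm --rows '[[[0.004,0,0,0,0,0,0.6],[0.004,0,0,0,0,0,0.6],[0.004,0,0,0,0,0,0.6],[0.004,0,0,0,0,0,0.6],[0.004,0,0,0,0,0,0.6],[0.004,0,0,0,0,0,0.6],[0.004,0,0,0,0,0,0.6],[0.004,0,0,0,0,0,0.6]]]'

```text
time_s: 22.5
tool_pos: [578.1, -15.9, -27.4]
orientation: [[-0.241, 0.971, 0.0], [0.971, 0.241, -0.0], [-0.0, 0.0, -1.0]]
contact_force: [1.0, -4.2, -1.5]
gripper_width: 56.1
grasp_force: 2.1
```

```bash
python3 meas.py m4; python3 edge.py m4t -0.8 -5
```

```text
t 22.5 F [ -1.1 -68.1] z -27.4 tooly in F 0.05 tilt [ 0. -0. -1.] f [ 1.  -4.2 -1.5] w 56.1
top [316.5 220.8 352.3 272.1] 0.88 rel [ 2.93 35.4  -9.23] res 507
scene [279.5 213.1 342.2 257.1] 0.74 rel [-4.24 -4.31  0.78] res 360
+x shift -0.55 ang 0.50 n 13
-x shift 0.60 ang 0.14 n 16
+y shift 0.66 ang 0.05 n 24
```

Request:
move_arm --rows '[[[0.004,0,0,0,0,0,0.6],[0.004,0,0,0,0,0,0.6],[0.004,0,0,0,0,0,0.6],[0.004,0,0,0,0,0,0.6],[0.004,0,0,0,0,0,0.6],[0.004,0,0,0,0,0,0.6],[0.004,0,0,0,0,0,0.6],[0.004,0,0,0,0,0,0.6]]]'

```text
time_s: 23.5
tool_pos: [570.4, 15.2, -27.4]
orientation: [[-0.241, 0.971, -0.0], [0.971, 0.241, -0.0], [-0.0, -0.0, -1.0]]
contact_force: [1.0, -4.4, 0.7]
gripper_width: 56.7
grasp_force: 2.4
```

Request:
move_arm --rows '[[[0.004,0,0,0,0,0,0.6],[0.004,0,0,0,0,0,0.6],[0.004,0,0,0,0,0,0.6],[0.004,0,0,0,0,0,0.6],[0.004,0,0,0,0,0,0.6],[0.004,0,0,0,0,0,0.6],[0.004,0,0,0,0,0,0.6],[0.004,0,0,0,0,0,0.6]]]'

```text
time_s: 24.3
tool_pos: [562.7, 46.2, -27.4]
orientation: [[-0.241, 0.971, 0.0], [0.971, 0.241, -0.0], [-0.0, 0.0, -1.0]]
contact_force: [1.1, -4.1, 1.2]
gripper_width: 56.3
grasp_force: 2.5
```

```bash
python3 meas.py m5; python3 edge.py m5t -0.8 58.5
```

```text
t 24.3 F [-1.1 -4.1] z -27.4 tooly in F 0.04 tilt [ 0. -0. -1.] f [ 1.1 -4.1  1.2] w 56.3
top [284.9 228.1 317.8 277.6] 0.82 rel [-6.30e-01  5.94e+01  5.00e-02] res 482
scene [312.6 217.5 366.8 265.2] 0.85 rel [-2.32 60.85  2.23] res 440
+x shift -0.68 ang -0.03 n 15
-x shift 0.89 ang 0.81 n 10
+y shift 0.93 ang 0.09 n 23Traceback (most recent call last):
  File "meas.py", line 11, in <module>
    st(); meas("top",sys.argv[1]+"t"); meas("scene",sys.argv[1]+"s")
                                       ~~~~^^^^^^^^^^^^^^^^^^^^^^^^^
  File "meas.py", line 8, in meas
    p,e=fitbase(c,im,b,[C[0],C[1],F[2]]); print(c,np.round(b,1),round(d["p"],2),"rel",rel(p,F).round(2),"res",round(e))
        ~~~~~~~^^^^^^^^^^^^^^^^^^^^^^^^^
  File "h.py", line 25, in fitbase
    m,off=blue(c,im,bx)
          ~~~~^^^^^^^^^
  File "h.py", line 23, in blue
    f=im[t:b,l:r].astype(float); d=f[...,2]-f[...,0]; hi=np.percentile(d[d>30],60); return np.clip(d/hi,0,1),np.array([l,t])
                                                         ~~~~~~~~~~~~~^^^^^^^^^^^^
    return _quantile_unchecked(
        a, q, axis, out, overwrite_input, method, keepdims, weights)
    return _ureduce(a,
                    func=_quantile_ureduce_func,
    ...<5 lines>...
                    overwrite_input=overwrite_input,
                    method=method)
    r = func(a, **kwargs)
    result = _quantile(arr,
                       quantiles=q,
    ...<2 lines>...
                       out=out,
                       weights=wgt)
    slices_having_nans = np.isnan(arr[-1, ...])
                                  ~~~^^^^^^^^^
IndexError: index -1 is out of bounds for axis 0 with size 0
```

Request:
move_arm --rows '[[[0.004,0,0,0,0,0,0.6],[0.004,0,0,0,0,0,0.6],[0.004,0,0,0,0,0,0.6],[0.004,0,0,0,0,0,0.6],[0.004,0,0,0,0,0,0.6],[0.004,0,0,0,0,0,0.6],[0.004,0,0,0,0,0,0.6],[0.004,0,0,0,0,0,0.6]]]'

```text
time_s: 25.3
tool_pos: [554.9, 77.3, -27.5]
orientation: [[-0.241, 0.971, -0.0], [0.971, 0.241, 0.0], [0.0, -0.0, -1.0]]
contact_force: [0.6, -3.1, -1.9]
gripper_width: 56.0
grasp_force: 1.7
```

Request:
move_arm --rows '[[[0.001,0,0,0,0,0,0.6],[0.001,0,0,0,0,0,0.6],[0.001,0,0,0,0,0,0.6],[0.001,0,0,0,0,0,0.6],[0.001,0,0,0,0,0,0.6]]]'

```text
time_s: 25.8
tool_pos: [553.8, 81.8, -27.4]
orientation: [[-0.241, 0.971, -0.0], [0.971, 0.241, -0.0], [0.0, -0.0, -1.0]]
contact_force: [0.1, -3.2, -2.8]
gripper_width: 56.4
grasp_force: 1.6
```

```bash
python3 st.py -1 37.6 -27
```

```text
t 25.8 F [-1.1 32.6] z -27.4 tooly in F 0.04 tilt [-0. -0. -1.] f [ 0.1 -3.2 -2.8] w 56.4
tool shift [ 5.   0.2 -0.4]
```

Request:
move_arm --rows '[[[0.001,0,0,0,0,0,0.6],[0.001,0,0,0,0,0,0.6],[0.0005,0,0,0,0,0,0.6]]]'

```text
time_s: 26.1
tool_pos: [553.2, 84.3, -27.4]
orientation: [[-0.241, 0.971, 0.0], [0.971, 0.241, -0.0], [-0.0, -0.0, -1.0]]
contact_force: [0.4, -2.4, -2.8]
gripper_width: 56.6
grasp_force: 1.6
```

Request:
move_arm --rows '[[[0.0007,0,0,0,0,0,0.6],[0.0005,0,0,0,0,0,0.6]]]'

```text
time_s: 26.3
tool_pos: [552.9, 85.4, -27.4]
orientation: [[-0.241, 0.971, -0.0], [0.971, 0.241, -0.0], [-0.0, -0.0, -1.0]]
contact_force: [0.5, -2.9, -2.9]
gripper_width: 56.3
grasp_force: 1.6
```

Request:
move_arm --rows '[[[0.0005,0,0,0,0,0,0.6],[0.0005,0,0,0,0,0,0.6]]]'

```text
time_s: 26.5
tool_pos: [552.7, 86.4, -27.4]
orientation: [[-0.241, 0.971, -0.0], [0.971, 0.241, -0.0], [-0.0, -0.0, -1.0]]
contact_force: [0.5, -3.4, -2.8]
gripper_width: 56.2
grasp_force: 1.6
```

Request:
move_arm --rows '[[[0.0005,0,0,0,0,0,0.6],[0.0005,0,0,0,0,0,0.6]]]'

```text
time_s: 26.7
tool_pos: [552.6, 86.8, -27.4]
orientation: [[-0.241, 0.97, 0.0], [0.97, 0.241, -0.001], [-0.001, 0.0, -1.0]]
contact_force: [2.4, -9.8, -2.2]
gripper_width: 56.2
grasp_force: 5.4
```

```bash
python3 meas.py m6 2>/dev/null; python3 edge.py m6t -0.8 100
```

```text
t 26.7 F [-1.1 37.7] z -27.4 tooly in F 0.05 tilt [ 0.    -0.001 -1.   ] f [ 2.4 -9.8 -2.2] w 56.2
top [268.1 234.  295.4 278.8] 0.67 rel [  3.94 172.81  -7.33] res 547
scene [330.2 220.4 389.9 265. ] 0.93 rel [  4.93 101.19   0.11] res 448
+x shift -0.09 ang 0.93 n 10
-x shift 0.69 ang 0.41 n 10
+y shift 0.95 ang -0.03 n 23
```

Request:
move_arm --rows '[[[0.0005,0,0,0,0,0,0.6],[0,0,0,0,0,0,0.6]]]'

```text
time_s: 27.1
tool_pos: [552.7, 86.8, -27.4]
orientation: [[-0.241, 0.971, 0.001], [0.971, 0.241, -0.001], [-0.002, 0.0, -1.0]]
contact_force: [2.3, -11.4, -3.4]
gripper_width: 56.4
grasp_force: 5.8
```

Request:
move_arm --rows '[[[-0.002,0,0,0,0,0,0.6],[-0.006,0,0,0,0,0,0.6],[-0.006,0,0,0,0,0,0.6],[0,0,0,0,0,0,0.6],[0,0,-0.03,0,0,0,0.6],[0,0,-0.04,0,0,0,0.6],[0,0,-0.04,0,0,0,0.6],[0,0,-0.04,0,0,0,0.6]]]'

```text
time_s: 27.9
tool_pos: [555.4, 74.3, 124.2]
orientation: [[-0.241, 0.971, -0.0], [0.971, 0.241, 0.0], [0.0, -0.0, -1.0]]
contact_force: [0.1, -0.1, -0.5]
gripper_width: 56.6
grasp_force: 0.0
```

Request:
move_arm --rows '[[[-0.03,0,-0.03,0,0,0,0.6],[-0.04,0,0,0,0,0,0.6],[-0.04,0,0,0,0,0,0.6],[-0.04,0,0,0,0,0,0.6],[-0.04,0,0,0,0,0,0.6],[-0.04,0,0,0,0,0,0.6],[-0.04,0,0,0,0,0,0.6],[0,0,0,0,0,0,0.6]]]'

```text
time_s: 28.7
tool_pos: [620.8, -192.0, 151.8]
orientation: [[-0.237, 0.971, -0.0], [0.971, 0.237, -0.0], [-0.0, -0.001, -1.0]]
contact_force: [0.6, 0.4, -0.0]
gripper_width: 56.6
grasp_force: 0.0
```

```bash
python3 meas.py m7 2>/dev/null; python3 edge.py m7t -0.8 100
python3 - <<'E'
import cv2,numpy as np
t=cv2.imread("pics/m7t.png"); a=cv2.resize(t[190:320,235:435],(800,520),interpolation=cv2.INTER_CUBIC)
cv2.imwrite("pics/fin.png",a)
E
```

```text
t 28.7 F [  -2.  -249.2] z 151.8 tooly in F -0.18 tilt [-0. -0. -1.] f [ 0.6  0.4 -0. ] w 56.6
top [271.3 228.3 324.2 281.3] 0.76 rel [-6.1000e-01  1.0121e+02 -5.0000e-02] res 272
scene [331.3 219.2 384.8 267. ] 0.74 rel [ -2.73 100.61  -0.45] res 348
+x shift -0.63 ang 0.19 n 23
-x shift 0.37 ang -0.01 n 25
+y shift 1.00 ang 0.01 n 23
-y shift 1.77 ang 0.11 n 33
```

View pics/fin.png

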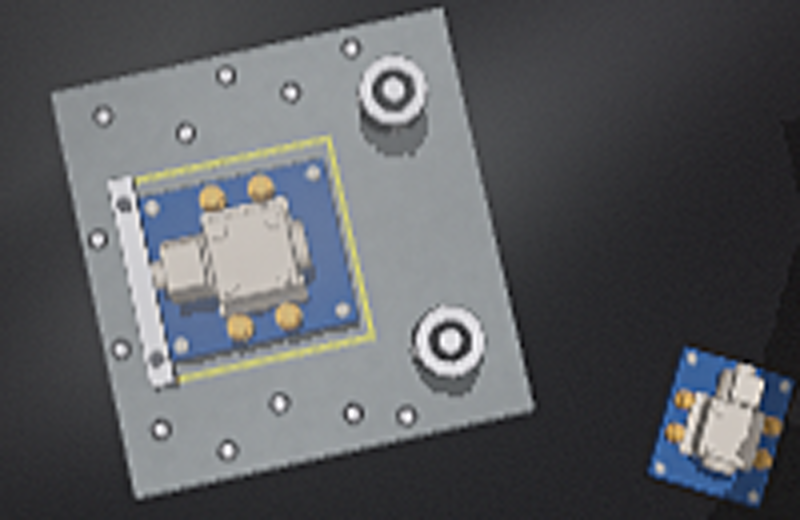

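The picture shows the plate's front edge flush and square against the stop bar (about 140,190 to 172,362), inside the yellow outline. The posts are untouched and the arm is clear.

```bash
python3 -c "
from rig import robot
print(robot.finish_job())"
```

```text
the job is handed in; nothing more can be done
None
```

The valve's base plate is through the gap and square against the stop bar, inside the yellow outline; only the plate edges were pushed, the arm ended clear, and the job is handed in (about 29 s, verdict not shown).

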